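Hang the filling knives on the sprung hook, largest first

ROBOT

A 6-joint arm with a two-finger parallel gripper is mounted at the origin on a cart in front of the work surface, level with it; the furniture and walls round the work are solid. World frame = base frame: x ahead of the robot, y to its left, z up, the work surface at z = 0. Lengths are in m, angles in rad, forces in N, time in s.
With the tool pointing down it reaches from about 0.35 to 0.85 m from the base axis. Payload 8.1 kg.
Tool frame: the origin (TCP) lies between the finger pads; the fingertips stand 17 mm ahead of it and the grasp point (between the pads) lies 2 mm behind it (manip.finger_overhang is the distance from the TCP to the fingertips, in m); z points along the fingers, y is the line along which they close (so a half turn about z gives the same grasp; the last joint's range is limited). The gripper opens to 93 mm and grips with 3 to 60 N. Pads are 15 mm wide; open, the fingers measure 128 mm over their backs; the gripper's body (75 mm by 188 mm) begins 65 mm behind the grasp point.
Start: joints at [-1.378, 0.13, 1.488, -0, 1.523, -0.085], TCP at [0.165, -0.577, 0.236] pointing down, gripper open.
Joint ranges: [-2.96, 2.96], [-0.89, 2.26], [0.02, 2.5], [-1.34, 4.48], [0, 2.73], [-2.66, 2.66]. Speed limits (rad/s): [2.39, 2.39, 2.79, 3.14, 3.14, 3.14].

INTERFACE

Orientations are given as a rotation vector (axis times angle).
In Python, from station import manip gives the robot as it stands.
- The arm moves only by the tool servo_tool, never from a script. Its argument "plan" is a list that holds one entry, the list of rows, each a list of 7 numbers: the shift along the tool's x, y, z normalised to -1 to 1, where 1 is 30 cm, then the turn, a rotation vector about the tool's x, y, z normalised to -1 to 1, where 1 is pi rad, then the opening, from -1 (shut) to 1 (fully open). In form: [[[x, y, z, wx, wy, wz, fingers], ...]]. A call has 1 to 20 rows; each row shifts and turns the commanded pose from where the row before left it, along the tool's axes as they then stand; what a row does not reach is not made up. A row lasts 1/12 s, in which the tool goes at most 41.7 mm and 7.16 degrees, less where a joint would pass 70% of its speed; a pose out of reach is approached as far as the arm can. A call with a number of a shift or a turn outside -1 to 1 is refused whole. A call with a gripper value outside its range is refused whole. The fingers move at their own pace and stop on an object; the grip force is fixed at half the most. Time passes only in rows, so rows that do not move let the fingers close. It gives the time, the measured TCP pose, the force, the opening and the grip force at its end, in the units of the state.
- manip.state(): the state, without advancing time (a new reading comes with each control period).
- manip.camera(name): name is "side" or "top"; returns the picture (400x640x3 uint8, red, green, blue); there is no depth.
- manip.camera_model(name): a dict with "camera_matrix" (3x3 intrinsics, pixels), "extrinsics" (4x4, takes a point from camera to world coordinates). Camera axes: x right, y up, looking along -z (the intrinsics and any distortion apply to the point x, -y, -z); pixel columns grow to the right and rows downward; lengths in m; the calibration is good to about 2 mm. A picture is of the moment at which its call begins. camera_model takes no time and is no camera call.
- manip.sign_off(): hands the job in; it is judged then, once.
The state is a dict: "time": time; "joint_pos": joint angles; "joint_vel": joint speeds; "effort": joint torques, N m; "tool_pos": TCP position; "tcp_rot": TCP orientation; "contact_force": force on the tool from outside, world axes, zero at the start; "wrist_torque": the same for the moment, N m; "finger_gap": finger opening in m; "grip_force": force on a finger pad.
Only numpy, scipy, OpenCV 4.12 (cv2) and the standard library are available. Lean on these libraries where they do the work, as an engineer would, in place of code of your own. Each camera call takes 0.05 s, during which the arm holds its last target. There are 200 camera calls.

TASK

Hang the three filling knives from the rack by their eyes on the one hook, the large one first, then the medium, then the small in front. As each goes on, slide it along the hook's arm until it meets the sprung stop or the knife before it, and press it home so that the stop gives, with about 10 N held for a moment (at least 5 N, never over 25 N on the hook or between the knives), before letting it go. In the end all three hang still and snug against one another; leave the other things on the bench alone.

Things in the scene. Friction and masses are not known exactly. Their poses are not given: they have to be found in the camera images.
- knife_large: The large filling knife, blade 110 mm wide, 4 mm thick, about 170 g, upright in a slot of the rack, blade down. Origin: middle of the blade's lower edge, 8 mm above the bench at the start. z runs up the knife, y across the blade, x through its thickness. Wooden handle z 77 to 168 mm, 38 mm wide (y), 30 mm thick (x), alike on all three knives; grip it across the 38 mm, at the height of the eye. Either face may hang to the front.
- knife_large_eye (a point): Centre of the eye of the large knife, 140 mm above its origin, axes as the knife's. The eye is a hole through the handle along x, 14 mm wide (y) and 28 mm high (z 126 to 154 mm of the knife). When the knife hangs, this point is 10 mm lower than the axis of the hook's arm.
- knife_medium: The medium filling knife, blade 80 mm wide, 4 mm thick, about 140 g, upright in a slot of the rack, blade down. Origin: middle of the blade's lower edge, 8 mm above the bench at the start. z runs up the knife, y across the blade, x through its thickness. Wooden handle z 77 to 168 mm, 38 mm wide (y), 30 mm thick (x), alike on all three knives; grip it across the 38 mm, at the height of the eye. Either face may hang to the front.
- knife_medium_eye (a point): Centre of the eye of the medium knife, 140 mm above its origin, axes as the knife's. The eye is a hole through the handle along x, 14 mm wide (y) and 28 mm high (z 126 to 154 mm of the knife). When the knife hangs, this point is 10 mm lower than the axis of the hook's arm.
- knife_small: The small filling knife, blade 50 mm wide, 4 mm thick, about 110 g, upright in a slot of the rack, blade down. Origin: middle of the blade's lower edge, 8 mm above the bench at the start. z runs up the knife, y across the blade, x through its thickness. Wooden handle z 77 to 168 mm, 38 mm wide (y), 30 mm thick (x), alike on all three knives; grip it across the 38 mm, at the height of the eye. Either face may hang to the front.
- knife_small_eye (a point): Centre of the eye of the small knife, 140 mm above its origin, axes as the knife's. The eye is a hole through the handle along x, 14 mm wide (y) and 28 mm high (z 126 to 154 mm of the knife). When the knife hangs, this point is 10 mm lower than the axis of the hook's arm.
- hook: Wooden stand with one steel hook, fixed. Origin: on the bench under the post's front face. z up; its -x points from the post out along the arm to the tip, about towards the robot, so knives go on moving along its +x. The arm is a level round bar 8 mm thick, axis at y = 0, z = 220 mm. Nothing of the post stands higher than 235 mm. The foot is a board 120 mm wide, 18 mm high, x -115 to 35 mm.
- hook_bend (a point): Point on the axis of the hook's arm where the straight part ends, 165 mm out from the post (x = -165 mm, z = 220 mm in the hook's frame; axes as the hook's). From here the tip turns up at 45 degrees and ends 12 mm farther out, its top 12 mm above the arm's axis.
- hook_root (a point): Where the arm's axis meets the post (x = 0, z = 220 mm of the hook). Round the arm near here sits a clamping collar and before it a sprung rubber stop, a disc 30 mm across. The disc's free front face lies somewhere 26 to 62 mm out from here: where is not told and must be found by feel. It yields up to 8 mm, 6 N per mm, damped (0.15 N per mm/s), then is hard; freed, it returns slowly.
- rack: Wooden block on the bench, fixed, 180 (x) x 140 (y) x 45 mm, origin under its middle; three slots 5.5 x 119 mm, 37 mm deep, at x = -60, 0 and 60 mm, long along y. Which knife stands in which slot varies.
- tape_measure: Steel tape measure in a yellow case, 38 x 83 x 64 mm, standing on the bench; origin under its middle. A bystander: leave it.
- battery_pack: Black and grey tool battery, 121 x 75 x 65 mm; origin under its middle. A bystander: leave it.
- spring_clamp: Spring clamp with black and orange grips, 86 x 133 x 24 mm, lying flat; origin under its middle. A bystander: leave it.
Not all that is in view belongs to the job. Leave any green look-alike of the knife_medium alone.

How it is judged:
On the way, in this order (a step that is already met when the one before it is completed fails the run):
1. the large knife is on the hook's arm, within 82 mm of the post, and pressed back against the sprung stop with over 5 N for 0.2 s (y of knife_large_eye in the frame of hook between -0.008 and 0.008 m and z of knife_large_eye in the frame of hook between 0.203 and 0.2245 m and x of knife_large_eye in the frame of hook between -0.155 and -0.02 m and angle between knife_large's own z axis and vertical below 0.2 rad and contact force between knife_large and hook above 5 N and x of knife_large_eye in the frame of hook above -0.082 m), for 0.2 s.
2. the medium knife is on the arm in front and pressed back against the large one with over 5 N for 0.2 s (y of knife_medium_eye in the frame of hook between -0.008 and 0.008 m and z of knife_medium_eye in the frame of hook between 0.203 and 0.2245 m and x of knife_medium_eye in the frame of hook between -0.155 and -0.02 m and angle between knife_medium's own z axis and vertical below 0.2 rad and contact force between knife_medium and knife_large above 5 N), for 0.2 s.
3. the small knife is on the arm in front and pressed back against the medium one with over 5 N for 0.2 s (y of knife_small_eye in the frame of hook between -0.008 and 0.008 m and z of knife_small_eye in the frame of hook between 0.203 and 0.2245 m and x of knife_small_eye in the frame of hook between -0.155 and -0.02 m and angle between knife_small's own z axis and vertical below 0.2 rad and contact force between knife_small and knife_medium above 5 N), for 0.2 s.
At the end, for the whole second after the job is handed in: All three knives hang upright (within 0.2 rad) and still by their eyes on the hook's arm (eye centre within 8 mm of it sideways, 4 to 17 mm below its axis), large at the back, medium, small in front, each eye centre within 35 mm of the next (gaps under 5 mm) (y of knife_large_eye in the frame of hook between -0.008 and 0.008 m and z of knife_large_eye in the frame of hook between 0.203 and 0.216 m and x of knife_large_eye in the frame of hook between -0.155 and -0.02 m and angle between each of knife_large, knife_medium, knife_small's own z axis and vertical below 0.2 rad and linear speed of each of knife_large, knife_medium, knife_small below 0.02 m/s and y of knife_medium_eye in the frame of hook between -0.008 and 0.008 m and z of knife_medium_eye in the frame of hook between 0.203 and 0.216 m and x of knife_medium_eye in the frame of hook between -0.155 and -0.02 m and y of knife_small_eye in the frame of hook between -0.008 and 0.008 m and z of knife_small_eye in the frame of hook between 0.203 and 0.216 m and x of knife_small_eye in the frame of hook between -0.155 and -0.02 m and distance between knife_large_eye and knife_medium_eye below 0.035 m and distance between knife_medium_eye and knife_small_eye below 0.035 m and distance between knife_large_eye and knife_small_eye above 0.052 m and distance between knife_small_eye and hook_bend below 0.075 m); the robot touches nothing.
It fails at once if more than 25 N between a knife and the hook (contact force between any of knife_large, knife_medium, knife_small and hook above 25 N).
It fails at once if more than 25 N between two knives (contact force between knife_large and knife_medium above 25 N or contact force between any of knife_medium, knife_large and knife_small above 25 N).
It fails at once if the tape measure, the battery or the spring clamp is moved more than 30 mm (distance of any of tape_measure, battery_pack, spring_clamp from where it was at the start of the episode above 0.03 m).
It also fails if it takes over 72 s, if anything falls off the work surface, if the arm or the gripper's body presses on something with over 40 N, if the wrist force passes 120 N, or if a joint passes its speed limit or range.

## Working session

There is one attempt and no reset: what is moved stays moved. The work goes in short steps, Python scripts to look and compute and a tool call to move; the robot and the scene stay as the last step left them, time stands still between calls to the robot, and variables do not carry over. Pictures are saved under pics/ and viewed, at most 10 in all, crops included, and the job is handed in when it is done.

Besides the shell and the picture viewer there is one more tool, called after ">>>" as a command line: name --argument value ..., lists and objects as JSON in quotes. servo_tool: Moves the arm, as the interface text tells. Scaled input: -1 to 1 covers 30 cm each way for a shift and pi rad each way for a turn. Its arguments: {"type":"object","properties":{"plan":{"type":"array"}},"required":["plan"]}

```bash
mkdir -p pics && python3 - <<'E'
from station import manip
import cv2,json,numpy as np
for n in("side","top"):
    im=manip.camera(n); cv2.imwrite(f"pics/{n}0.png",cv2.cvtColor(im,cv2.COLOR_RGB2BGR))
    m=manip.camera_model(n); print(n,np.round(np.array(m["camera_matrix"]),1).tolist(),np.round(np.array(m["extrinsics"]),3).tolist(),[k for k in m])
print(manip.state())
E
```

```text
side [[430.7, 0.0, 316.4], [0.0, 430.7, 194.8], [0.0, 0.0, 1.0]] [[-0.809, -0.517, 0.278, 0.815], [0.587, -0.71, 0.388, 0.395], [-0.003, 0.477, 0.879, 1.167], [0.0, 0.0, 0.0, 1.0]] ['camera_matrix', 'extrinsics']
top [[470.9, 0.0, 312.9], [0.0, 470.9, 195.8], [0.0, 0.0, 1.0]] [[0.102, 0.782, -0.615, -0.462], [-0.995, 0.08, -0.063, -0.184], [0.0, 0.618, 0.786, 1.343], [0.0, 0.0, 0.0, 1.0]] ['camera_matrix', 'extrinsics']
{'time': 0.1, 'joint_pos': array([-1.37837194e+00,  1.31092662e-01,  1.48915229e+00,  1.13397207e-05,
        1.52301521e+00, -8.53965224e-02]), 'joint_vel': array([-3.88801964e-04, -6.42755986e-05, -2.26036163e-03, -9.51198929e-04,
       -1.15783014e-03, -1.90423684e-03]), 'effort': array([ 1.17039221e-03, -5.61340821e+01, -4.93096304e+01,  7.69874873e-02,
        2.91330874e-02, -6.75171714e-05]), 'tool_pos': array([ 0.16449103, -0.57650876,  0.23469807]), 'tcp_rot': array([-3.10968153e+00, -4.34766449e-01,  1.22272683e-04]), 'contact_force': array([ 0.74321408, -0.21974371,  0.15633711]), 'wrist_torque': array([-0.0211415 ,  0.00822745,  0.01908076]), 'grip_force': 0.0, 'finger_gap': 0.09316553395247257}
```

View pics/side0.png

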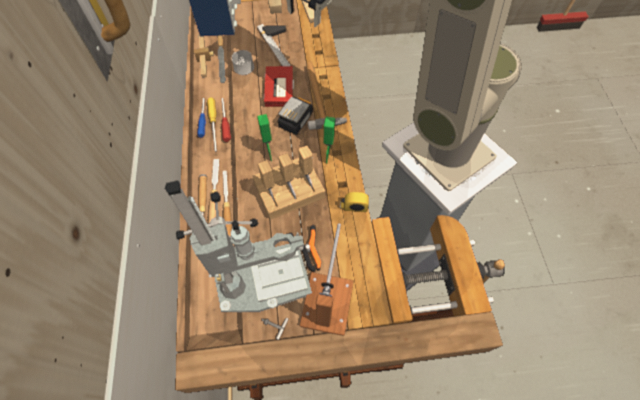

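View pics/top0.png

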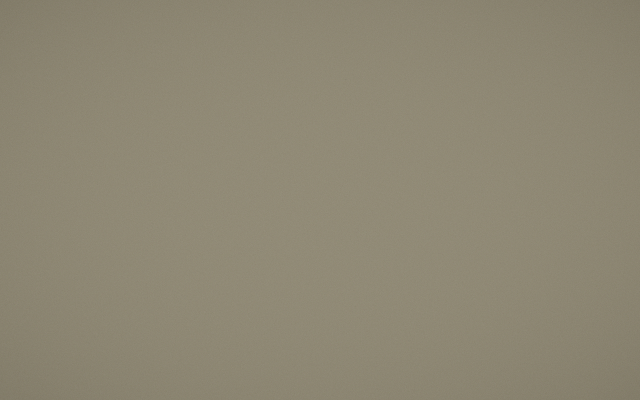

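The side view shows the rack (290,185) with three wooden handles, the hook stand (330,300) with its arm running to (338,225), the tape (357,202), the clamp (313,245), the battery (295,113), and green look-alikes at (264,128) and (328,130). The top view is blocked, so I'll enlarge the side view.

```bash
python3 - <<'E'
import cv2
im=cv2.imread("pics/side0.png")
c=im[135:340,235:375]; cv2.imwrite("pics/c0.png",cv2.resize(c,None,fx=4,fy=4,interpolation=cv2.INTER_CUBIC)[:, :][:820])
a=cv2.resize(im[140:225,245:345],None,fx=6,fy=6,interpolation=cv2.INTER_CUBIC)
cv2.imwrite("pics/c1.png",a)
b=cv2.resize(im[215:340,270:380],None,fx=4.7,fy=4.7,interpolation=cv2.INTER_CUBIC)
cv2.imwrite("pics/c2.png",b)
E
```

```text
(no output)
```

View pics/c1.png

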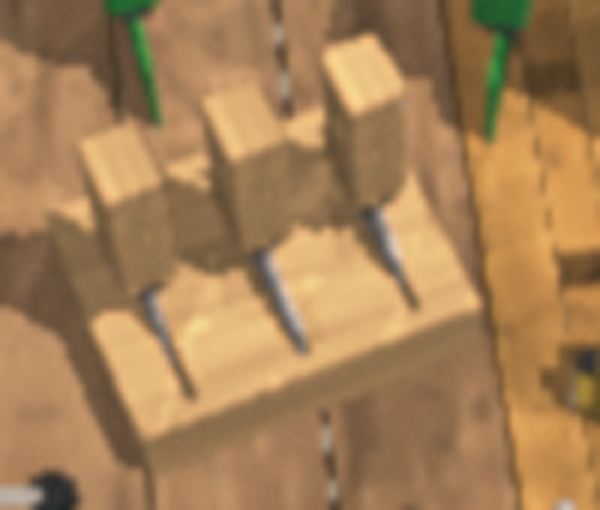

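View pics/c2.png

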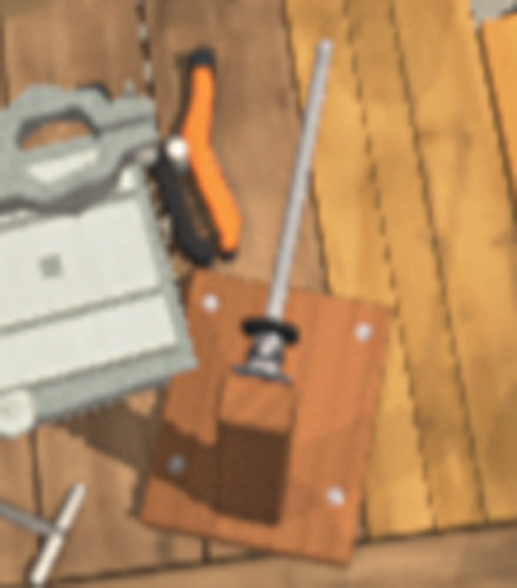

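Crop one shows the handle tops, centred at about (265,168), (286,160) and (306,152). Crop two shows the arm tip at about (339,224), the stop disc at (327,285), and the stand foot. Casting these onto planes.

```bash
cat >h.py <<'E'
import numpy as np,cv2
from station import manip
from scipy.spatial.transform import Rotation as R
def ray(n,p):
    m=manip.camera_model(n);K=np.array(m["camera_matrix"]);E=np.array(m["extrinsics"])
    d=np.linalg.solve(K,[p[0],p[1],1.]);return E[:3,3],E[:3,:3]@(d*[1,-1,-1])
def plane(n,p,z):
    o,d=ray(n,p);return o+d*(z-o[2])/d[2]
def proj(n,P):
    m=manip.camera_model(n);K=np.array(m["camera_matrix"]);E=np.array(m["extrinsics"])
    c=E[:3,:3].T@(np.array(P)-E[:3,3]);u=K@(c*[1,-1,-1]);return u[:2]/u[2]
def save(n,f,box=None,s=1):
    im=cv2.cvtColor(manip.camera(n),cv2.COLOR_RGB2BGR)
    if box: im=im[box[1]:box[3],box[0]:box[2]]
    cv2.imwrite(f,cv2.resize(im,None,fx=s,fy=s,interpolation=cv2.INTER_CUBIC))
E
python3 - <<'E'
from h import *
np.set_printoptions(precision=4,suppress=True)
c1=lambda x,y:(245+x/6,140+y/6); c2=lambda x,y:(270+x/4.7,215+y/4.7)
for q in ([(80,150),(135,122),(162,185),(105,212)],[(205,97),(265,80),(288,140),(230,165)],[(323,55),(378,33),(405,85),(350,112)]):
    P=np.array([plane("side",c1(*p),.176) for p in q]);print("H",P.mean(0),np.linalg.norm(np.diff(P,axis=0),axis=1))
for a,b in (((148,292),(193,397)),((262,250),(303,350)),((372,208),(415,305))):
    A,B=plane("side",c1(*a),.045),plane("side",c1(*b),.045);print("slot",A,B,B-A)
for p in ((90,315),(150,440),(480,300),(415,180)):print("rackcorner",plane("side",c1(*p),.045))
print("tip",plane("side",c2(325,45),.230)); print("disc",plane("side",c2(270,328),.22)); print("armdisc",plane("side",c2(276,315),.22),plane("side",c2(315,110),.22))
for p in((190,272),(392,308),(352,565),(138,518)):print("foot",plane("side",c2(*p),.018))
for p in((230,375),(295,385)):print("post front top",plane("side",c2(*p),.235))
print(proj("top",[.5,-.2,.1]))
E
```

```text
H [ 0.5654 -0.1916  0.176 ] [0.0285 0.0365 0.0286]
H [ 0.5051 -0.1788  0.176 ] [0.0288 0.0347 0.0291]
H [ 0.4463 -0.1694  0.176 ] [0.0282 0.0317 0.0291]
slot [ 0.561  -0.1992  0.045 ] [ 0.5752 -0.137   0.045 ] [0.0143 0.0622 0.    ]
slot [ 0.5015 -0.1858  0.045 ] [ 0.5172 -0.1269  0.045 ] [0.0157 0.059  0.    ]
slot [ 0.4425 -0.1734  0.045 ] [ 0.4578 -0.1149  0.045 ] [0.0153 0.0584 0.    ]
rackcorner [ 0.5914 -0.2052  0.045 ]
rackcorner [ 0.6049 -0.1298  0.045 ]
rackcorner [ 0.43   -0.0982  0.045 ]
rackcorner [ 0.4151 -0.1741  0.045 ]
tip [0.5224 0.0789 0.23  ]
disc [0.6307 0.1779 0.22  ]
armdisc [0.6246 0.1745 0.22  ] [0.5452 0.1011 0.22  ]
foot [0.6093 0.077  0.018 ]
foot [0.5267 0.1638 0.018 ]
foot [0.6343 0.2646 0.018 ]
foot [0.7149 0.175  0.018 ]
post front top [0.662  0.1883 0.235 ]
post front top [0.6404 0.2099 0.235 ]
[347.1917 200.942 ]
```

Measurements agree with the given sizes: handles spaced 61 mm, rack yaw ≈ -10.4°, hook root ≈ (0.652, 0.199), yaw ≈ 43°, and the tip matches its prediction within 1 mm. I'm moving toward the rack, high up.

>>> servo_tool --plan '[[[0,0,-0.07,0,0,0.0365,1],[0,0,-0.07,0,0,0.0365,1],[0,0,-0.07,0,0,0.0365,1],[0,0,-0.07,0,0,0.0365,1],[0.055,-0.1037,0,0,0,0,1],[0.055,-0.1037,0,0,0,0,1],[0.055,-0.1037,0,0,0,0,1],[0.055,-0.1037,0,0,0,0,1],[0.055,-0.1037,0,0,0,0,1],[0.055,-0.1037,0,0,0,0,1],[0.055,-0.1037,0,0,0,0,1],[0.055,-0.1037,0,0,0,0,1],[0.055,-0.1037,0,0,0,0,1],[0.055,-0.1037,0,0,0,0,1],[0.055,-0.1037,0,0,0,0,1],[0.055,-0.1037,0,0,0,0,1],[0.055,-0.1037,0,0,0,0,1],[0.055,-0.1037,0,0,0,0,1]]]'

```text
time: 1.6
tool_pos: [0.4708, -0.1884, 0.3193]
tcp_rot: [-3.129, 0.284, 0.001]
contact_force: [-0.0, -0.0, 0.8]
finger_gap: 0.093
grip_force: 0.0
```

```bash
cat >>h.py <<'E'
def to(x,y,z,psi):
    s=manip.state();p=s["tool_pos"];M=R.from_rotvec(s["tcp_rot"]).as_matrix()
    cur=np.degrees(np.arctan2(M[1,0],M[0,0]));d=np.radians(psi)
    X=np.array([np.cos(d),np.sin(d),0]);Y=np.array([np.sin(d),-np.cos(d),0]);D=np.array([x,y,z])-p
    print("t",round(s["time"],2),"pos",p.round(4),"yaw",cur.round(2),"tilt",M[:,2].round(4),"F",s["contact_force"].round(2),"gap",round(s["finger_gap"],4),"q",s["joint_pos"].round(2))
    print("turn wz",round(-(psi-cur)/180,4),"then shift",np.round([X@D/.3,Y@D/.3,-D[2]/.3],4))
E
python3 - <<'E'
from h import *
to(.505,-.179,.20,-10.4)
im=manip.camera("top");print(im.std())
cv2.imwrite("pics/top1.png",cv2.cvtColor(im,cv2.COLOR_RGB2BGR))
E
```

```text
t 1.6 pos [ 0.4708 -0.1884  0.3193] yaw -10.36 tilt [-4.e-04  2.e-04 -1.e+00] F [-0.01 -0.04  0.84] gap 0.093 q [-0.48 -0.14  1.61 -0.    1.68  1.27]
turn wz 0.0002 then shift [ 0.1066 -0.0515  0.3977]
11.525760508479534
```

View pics/top1.png

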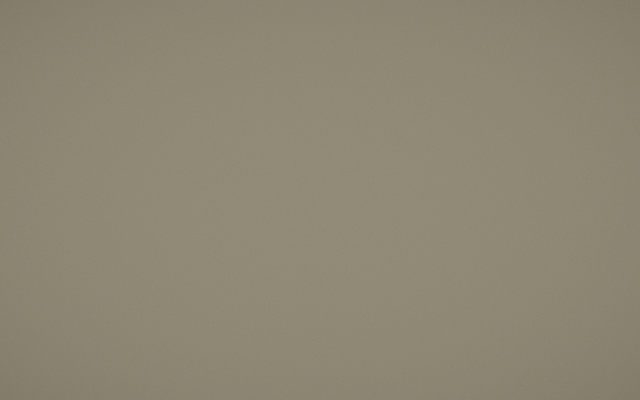

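The top camera is covered and no use, so I'll rely on the side view. I'll measure each blade's width by sampling colour along each slot.

```bash
python3 - <<'E'
from h import *
hsv=cv2.cvtColor(cv2.imread("pics/side0.png"),cv2.COLOR_BGR2HSV)
a=np.radians(-10.4);Y=np.array([-np.sin(a),np.cos(a),0])
for c in((.5654,-.1916),(.5051,-.1788),(.4463,-.1694)):
    for z in(.047,.056,.066):
        o=[]
        for s in range(20,64,4):
            u=proj("side",np.array([*c,z])+Y*s/1000)
            pt=cv2.getRectSubPix(cv2.cvtColor(hsv,cv2.COLOR_HSV2BGR),(1,1),tuple(map(float,u)))
            h=cv2.cvtColor(pt,cv2.COLOR_BGR2HSV)[0,0];o.append((int(h[1]),int(h[2])))
        print(c,z,o)
E
```

```text
(0.5654, -0.1916) 0.047 [(71, 143), (90, 142), (96, 148), (105, 143), (118, 149), (122, 138), (118, 145), (121, 133), (119, 144), (120, 179), (121, 217)]
(0.5654, -0.1916) 0.056 [(59, 146), (88, 154), (101, 156), (109, 162), (112, 162), (121, 168), (123, 162), (121, 160), (122, 155), (120, 159), (121, 186)]
(0.5654, -0.1916) 0.066 [(65, 169), (82, 168), (101, 171), (113, 181), (120, 192), (118, 188), (126, 196), (123, 191), (123, 186), (123, 181), (121, 179)]
(0.5051, -0.1788) 0.047 [(44, 174), (42, 176), (40, 186), (38, 180), (37, 180), (45, 176), (63, 167), (91, 163), (112, 178), (119, 210), (120, 226)]
(0.5051, -0.1788) 0.056 [(60, 195), (59, 209), (64, 203), (60, 208), (62, 202), (60, 199), (66, 198), (84, 189), (112, 185), (118, 196), (122, 221)]
(0.5051, -0.1788) 0.066 [(71, 200), (80, 217), (80, 227), (86, 226), (88, 220), (90, 220), (91, 214), (93, 212), (104, 209), (119, 200), (123, 206)]
(0.4463, -0.1694) 0.047 [(33, 168), (33, 170), (49, 162), (68, 161), (92, 172), (106, 174), (120, 176), (122, 175), (122, 172), (122, 193), (120, 218)]
(0.4463, -0.1694) 0.056 [(42, 182), (45, 205), (56, 209), (69, 206), (95, 206), (107, 208), (119, 218), (121, 211), (123, 217), (121, 204), (121, 212)]
(0.4463, -0.1694) 0.066 [(74, 192), (66, 216), (72, 222), (78, 231), (94, 231), (108, 230), (115, 233), (118, 230), (118, 230), (120, 228), (119, 223)]
```

The blade widths read clearly: middle slot is large, near slot (x≈0.446) is medium, far slot (x≈0.565) is small. Grasping the large one.

>>> servo_tool --plan '[[[0.1066,-0.0515,0,0,0,0,1],[0,0,0.1156,0,0,0,1],[0,0,0.1156,0,0,0,1],[0,0,0.1156,0,0,0,1],[0,0,0.1156,0,0,0,1],[0,0,0.1156,0,0,0,1],[0,0,0,0,0,0,1],[0,0,0,0,0,0,-1],[0,0,0,0,0,0,-1],[0,0,0,0,0,0,-1],[0,0,0,0,0,0,-1],[0,0,0,0,0,0,-1],[0,0,0,0,0,0,-1],[0,0,0,0,0,0,-1]]]'

```text
time: 2.82
tool_pos: [0.5048, -0.1809, 0.1471]
tcp_rot: [3.128, -0.284, 0.002]
contact_force: [-0.2, -0.6, 1.0]
finger_gap: 0.0511
grip_force: 0.3
```

```bash
python3 - <<'E'
from h import *
to(.505,-.179,.24,-10.4)
c2=lambda x,y:(270+x/4.7,215+y/4.7)
# drill-press points: candidates over heights
for n,p in (("base corner",(309,290)),("base near",(300,262)),("knob",(253,222)),("head top",(238,228)),("column top",(172,185)),("hdl",(215,198))):
    print(n,[plane("side",p,z).round(2)[:2].tolist() for z in(.03,.1,.2,.3,.4)])
E
```

```text
t 2.82 pos [ 0.5048 -0.1809  0.1471] yaw -10.36 tilt [ 1.2e-03 -6.0e-04 -1.0e+00] F [-0.15 -0.56  1.02] gap 0.0511 q [-0.44  0.02  1.77 -0.    1.35  1.31]
turn wz 0.0002 then shift [-0.0005 -0.0062 -0.3097]
base corner [[0.64, 0.12], [0.65, 0.13], [0.67, 0.16], [0.68, 0.18], [0.7, 0.21]]
base near [[0.62, 0.04], [0.63, 0.06], [0.65, 0.09], [0.66, 0.12], [0.68, 0.15]]
knob [[0.66, -0.14], [0.67, -0.11], [0.68, -0.06], [0.69, -0.01], [0.71, 0.03]]
head top [[0.7, -0.15], [0.71, -0.12], [0.72, -0.07], [0.73, -0.02], [0.74, 0.03]]
column top [[0.79, -0.39], [0.79, -0.34], [0.79, -0.28], [0.8, -0.21], [0.8, -0.14]]
hdl [[0.71, -0.28], [0.71, -0.24], [0.72, -0.18], [0.73, -0.12], [0.74, -0.06]]
```

>>> servo_tool --plan '[[[0,0,0,0,0,0,-1],[0,0,0,0,0,0,-1],[0,0,0,0,0,0,-1],[0,0,0,0,0,0,-1],[0,0,-0.05,0,0,0,-1],[0,0,-0.1,0,0,0,-1],[0,0,-0.1,0,0,0,-1],[0,0,-0.1,0,0,0,-1],[-0.0223,-0.0985,0,0,0,0,-1],[-0.0223,-0.0985,0,0,0,0,-1],[-0.0223,-0.0985,0,0,0,0,-1],[-0.0223,-0.0985,0,0,0,0,-1],[0,0,0,0,0,-0.0371,-1],[0,0,0,0,0,-0.0371,-1],[0,0,0,0,0,-0.0371,-1],[0,0,0,0,0,-0.0371,-1],[0,0,0,0,0,-0.0371,-1],[0,0,0,0,0,-0.0371,-1],[0,0,0,0,0,-0.0371,-1],[0,0,0,0,0,-0.0371,-1]]]'

```text
time: 4.48
tool_pos: [0.499, -0.0589, 0.2507]
tcp_rot: [-2.917, -1.161, 0.001]
contact_force: [0.3, -0.3, -0.3]
finger_gap: 0.0382
grip_force: 29.9
```

```bash
python3 - <<'E'
from h import *
to(.495,.052,.222,43)
im=cv2.cvtColor(manip.camera("side"),cv2.COLOR_RGB2BGR);cv2.imwrite("pics/s2full.png",im)
cv2.imwrite("pics/s2.png",cv2.resize(im[140:300,250:400],None,fx=3.7,fy=3.7,interpolation=cv2.INTER_CUBIC))
E
```

```text
t 4.48 pos [ 0.499  -0.0589  0.2507] yaw 43.41 tilt [-0.0011  0.0013 -1.    ] F [ 0.32 -0.3  -0.3 ] gap 0.0382 q [-0.22 -0.14  1.73  0.    1.55  0.59]
turn wz 0.0023 then shift [ 0.2424 -0.2795  0.0958]
```

View pics/s2.png

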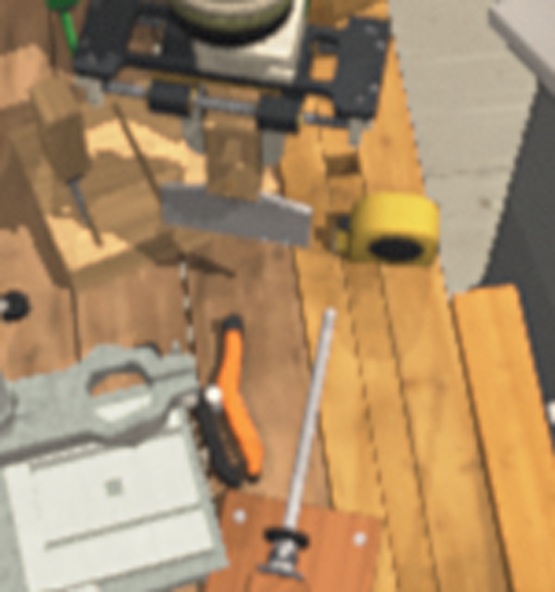

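The large knife is gripped squarely (gap 38 mm) with its blade upright at crop (160–310, 185–245), and the hook tip shows at (330,312). I'll check the camera against the arm using the blade's lower corners, and refine the hook arm line.

```bash
python3 - <<'E'
from h import *
im=cv2.imread("pics/s2full.png");hsv=cv2.cvtColor(im,cv2.COLOR_BGR2HSV)
c=lambda x,y:(250+x/3.7,140+y/3.7)
n=np.array([-np.sin(np.radians(43)),np.cos(np.radians(43))])
A=plane("side",c(162,222),.1117);B=plane("side",c(309,245),.1117)
print("blade",A,B,np.linalg.norm(A-B),"mid",(A+B)/2,"off",n@((A+B)/2)[:2],"tcp off",n@manip.state()["tool_pos"][:2])
# arm line: unsaturated pixels near predicted line
pts=[]
for s in np.arange(-.155,-.07,.005):
    P=np.array([.652,.199,.22])+s*np.array([np.cos(np.radians(43)),np.sin(np.radians(43)),0])
    w=[];o=[]
    for t in np.arange(-.012,.0121,.001):
        u=proj("side",P+np.array([*n,0])*t);v=cv2.getRectSubPix(im,(1,1),tuple(map(float,u)))
        sat=float(cv2.cvtColor(v,cv2.COLOR_BGR2HSV)[0,0,1]);w.append(max(0,80-sat));o.append(t)
    if sum(w)>20: pts.append((s,np.dot(w,o)/sum(w)))
pts=np.array(pts);print(pts.round(4).tolist());print(np.polyfit(pts[:,0],pts[:,1],1),"base off",n@[.652,.199])
E
```

```text
blade [ 0.54170183 -0.09431765  0.1117    ] [ 0.46436438 -0.01413106  0.1117    ] 0.11140453474634938 mid [ 0.5030331  -0.05422435  0.1117    ] off -0.38272493304539257 tcp off -0.38341319397584056
[[-0.155, -0.001], [-0.15, -0.0011], [-0.145, -0.0013], [-0.14, -0.0016], [-0.135, -0.0015], [-0.13, -0.0014], [-0.125, -0.0014], [-0.12, -0.0015], [-0.115, -0.0013], [-0.11, -0.001], [-0.105, -0.0012], [-0.1, -0.001], [-0.095, -0.0014], [-0.09, -0.0012], [-0.085, -0.0013], [-0.08, -0.0015], [-0.075, -0.0012]]
[-0.00016    -0.00130654] base off -0.2991235441385341
```

>>> servo_tool --plan '[[[0.0,0,0,0,0,0.0023,-1],[0.0606,-0.0699,0.0231,0,0,0,-1],[0.0606,-0.0699,0.0231,0,0,0,-1],[0.0606,-0.0699,0.0231,0,0,0,-1],[0.0606,-0.0699,0.0231,0,0,0,-1],[0,0,0,0,0,0,-1],[0,0,0,0,0,0,-1]]]'

```text
time: 5.12
tool_pos: [0.4953, 0.0527, 0.2228]
tcp_rot: [-2.926, -1.14, 0.002]
contact_force: [-0.5, -0.2, -0.8]
finger_gap: 0.0378
grip_force: 29.9
```

```bash
cat >>h.py <<'E'
def hk(x,z,y=0.):
    a=np.radians(43);to(.652+x*np.cos(a)-y*np.sin(a),.199+x*np.sin(a)+y*np.cos(a),z,43)
    s=manip.state();p=s["tool_pos"][:2]-[.652,.199];f=s["contact_force"]
    M=np.array([[np.cos(a),np.sin(a)],[-np.sin(a),np.cos(a)]]);print("hook xy",(M@p).round(4),"z",s["tool_pos"][2].round(4),"F hook",(M@f[:2]).round(2),f[2].round(2))
E
python3 - <<'E'
from h import *
hk(-.14,.223)
im=cv2.cvtColor(manip.camera("side"),cv2.COLOR_RGB2BGR);cv2.imwrite("pics/s3.png",cv2.resize(im[165:285,285:395],None,fx=5,fy=5,interpolation=cv2.INTER_CUBIC))
E
```

```text
t 5.12 pos [0.4953 0.0527 0.2228] yaw 42.58 tilt [-1.6e-03  3.0e-04 -1.0e+00] F [-0.54 -0.16 -0.84] gap 0.0378 q [ 0.   -0.14  1.78  0.    1.5   0.83]
turn wz -0.0023 then shift [ 0.2478 -0.0005 -0.0007]
hook xy [-2.143e-01 -1.000e-04] z 0.2228 F hook [-0.5   0.25] -0.84
```

View pics/s3.png

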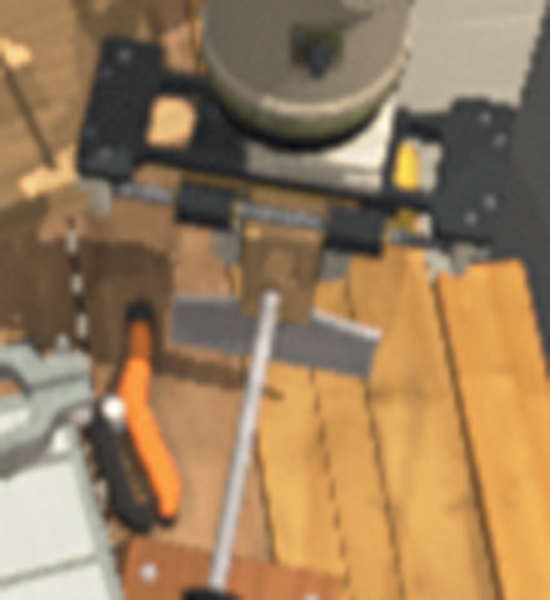

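The view shows the arm tip at crop (270,298), lined up with the middle of the handle. Entering slowly.

>>> servo_tool --plan '[[[0.0,0,0,0,0,-0.0023,-1],[0.02,0,0,0,0,0,-1],[0.02,0,0,0,0,0,-1],[0.02,0,0,0,0,0,-1],[0.02,0,0,0,0,0,-1],[0.02,0,0,0,0,0,-1],[0,0,0,0,0,0,-1]]]'

```text
time: 5.75
tool_pos: [0.5187, 0.0726, 0.2234]
tcp_rot: [-2.922, -1.153, -0.0]
contact_force: [-0.2, 0.6, -1.5]
finger_gap: 0.038
grip_force: 29.9
```

```bash
python3 -c "
from h import *
hk(-.12,.223)"
```

```text
t 5.75 pos [0.5187 0.0726 0.2234] yaw 43.08 tilt [ 1.e-04  3.e-04 -1.e+00] F [-0.18  0.56 -1.53] gap 0.038 q [ 0.04 -0.07  1.72  0.    1.5   0.86]
turn wz 0.0004 then shift [ 0.2124 -0.0051  0.0015]
hook xy [-0.1837 -0.0015] z 0.2234 F hook [0.25 0.53] -1.53
```

>>> servo_tool --plan '[[[0.0,-0.005,0,0,0,0,-1],[0.02,0,0,0,0,0,-1],[0.02,0,0,0,0,0,-1],[0.02,0,0,0,0,0,-1],[0.02,0,0,0,0,0,-1],[0.02,0,0,0,0,0,-1],[0.02,0,0,0,0,0,-1],[0.02,0,0,0,0,0,-1],[0.02,0,0,0,0,0,-1],[0.02,0,0,0,0,0,-1],[0.02,0,0,0,0,0,-1],[0.02,0,0,0,0,0,-1],[0.02,0,0,0,0,0,-1],[0,0,0.01,0,0,0,-1],[0,0,0.01,0,0,0,-1],[0,0,0.01,0,0,0,-1],[0,0,0.005,0,0,0,-1],[0,0,0,0,0,0,-1],[0,0,0,0,0,0,-1]]]'

```text
time: 7.33
tool_pos: [0.5692, 0.1219, 0.2128]
tcp_rot: [-2.922, -1.153, 0.001]
contact_force: [0.6, -0.2, -1.9]
finger_gap: 0.0378
grip_force: 29.9
```

```bash
python3 -c "
from h import *
hk(-.08,.211)"
```

```text
t 7.33 pos [0.5692 0.1219 0.2128] yaw 43.05 tilt [-5.e-04 -1.e-04 -1.e+00] F [ 0.56 -0.23 -1.86] gap 0.0378 q [ 0.12  0.09  1.57 -0.    1.48  0.94]
turn wz 0.0003 then shift [0.1103 0.0003 0.006 ]
hook xy [-1.131e-01  1.000e-04] z 0.2128 F hook [ 0.25 -0.55] -1.86
```

The picture puts the stop's front face about 33 mm out. Advancing to -75 mm, then probing.

>>> servo_tool --plan '[[[0,0,0.004,0,0,0,-1],[0.0127,0,0,0,0,0,-1],[0.0127,0,0,0,0,0,-1],[0.0127,0,0,0,0,0,-1],[0.0127,0,0,0,0,0,-1],[0.0127,0,0,0,0,0,-1],[0.0127,0,0,0,0,0,-1],[0.0127,0,0,0,0,0,-1],[0.0127,0,0,0,0,0,-1],[0.0127,0,0,0,0,0,-1],[0.0127,0,0,0,0,0,-1],[0,0,0,0,0,0,-1],[0,0,0,0,0,0,-1]]]'

```text
time: 8.42
tool_pos: [0.5974, 0.1483, 0.2117]
tcp_rot: [2.922, 1.153, -0.0]
contact_force: [-0.6, 0.3, -1.1]
finger_gap: 0.0376
grip_force: 29.9
```

```bash
python3 - <<'E'
from h import *
hk(-.07,.211)
im=cv2.cvtColor(manip.camera("side"),cv2.COLOR_RGB2BGR);cv2.imwrite("pics/s4.png",cv2.resize(im[190:330,285:395],None,fx=4.2,fy=4.2,interpolation=cv2.INTER_CUBIC))
E
```

```text
t 8.42 pos [0.5974 0.1483 0.2117] yaw 43.07 tilt [-2.e-04 -1.e-04 -1.e+00] F [-0.55  0.29 -1.08] gap 0.0376 q [ 0.16  0.18  1.47 -0.    1.49  0.98]
turn wz 0.0004 then shift [0.0151 0.0005 0.0024]
hook xy [-0.0745  0.0001] z 0.2117 F hook [-0.2   0.59] -1.08
```

View pics/s4.png

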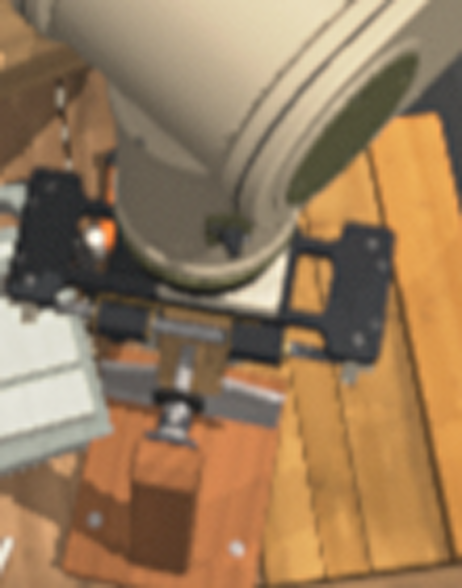

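The knife hangs over the arm, with about 10 px of bare arm before the stop disc at crop (178,400). Probing forward.

>>> servo_tool --plan '[[[0.005,0,0,0,0,0,-1],[0.005,0,0,0,0,0,-1],[0.005,0,0,0,0,0,-1],[0.005,0,0,0,0,0,-1],[0.005,0,0,0,0,0,-1],[0,0,0,0,0,0,-1]]]'

```text
time: 8.97
tool_pos: [0.603, 0.1535, 0.2118]
tcp_rot: [-2.922, -1.153, -0.0]
contact_force: [-0.3, -0.6, -1.1]
finger_gap: 0.0376
grip_force: 29.9
```

>>> servo_tool --plan '[[[0.0034,0,0,0,0,0,-1],[0.0033,0,0,0,0,0,-1],[0.0033,0,0,0,0,0,-1],[0,0,0,0,0,0,-1]]]'

```text
time: 9.3
tool_pos: [0.6051, 0.1554, 0.2118]
tcp_rot: [-2.922, -1.153, -0.0]
contact_force: [-0.0, -0.5, -1.5]
finger_gap: 0.0378
grip_force: 29.9
```

>>> servo_tool --plan '[[[0.0034,0,0,0,0,0,-1],[0.0033,0,0,0,0,0,-1],[0.0033,0,0,0,0,0,-1],[0,0,0,0,0,0,-1]]]'

```text
time: 9.63
tool_pos: [0.6073, 0.1575, 0.2118]
tcp_rot: [-2.922, -1.153, -0.0]
contact_force: [0.1, -0.2, -1.3]
finger_gap: 0.0378
grip_force: 29.9
```

>>> servo_tool --plan '[[[0.0034,0,0,0,0,0,-1],[0.0033,0,0,0,0,0,-1],[0.0033,0,0,0,0,0,-1],[0,0,0,0,0,0,-1]]]'

```text
time: 9.97
tool_pos: [0.6095, 0.1595, 0.2118]
tcp_rot: [-2.922, -1.153, -0.0]
contact_force: [-0.0, 0.1, -1.0]
finger_gap: 0.038
grip_force: 29.9
```

>>> servo_tool --plan '[[[0.0034,0,0,0,0,0,-1],[0.0033,0,0,0,0,0,-1],[0.0033,0,0,0,0,0,-1],[0,0,0,0,0,0,-1]]]'

```text
time: 10.3
tool_pos: [0.6117, 0.1616, 0.2118]
tcp_rot: [-2.922, -1.153, -0.0]
contact_force: [0.2, -0.8, -2.0]
finger_gap: 0.0382
grip_force: 29.9
```

>>> servo_tool --plan '[[[0.0034,0,0,0,0,0,-1],[0.0033,0,0,0,0,0,-1],[0.0033,0,0,0,0,0,-1],[0,0,0,0,0,0,-1]]]'

```text
time: 10.63
tool_pos: [0.6139, 0.1636, 0.2118]
tcp_rot: [-2.922, -1.153, -0.0]
contact_force: [0.2, -0.2, -2.0]
finger_gap: 0.0379
grip_force: 29.9
```

>>> servo_tool --plan '[[[0.0034,0,0,0,0,0,-1],[0.0033,0,0,0,0,0,-1],[0.0033,0,0,0,0,0,-1],[0,0,0,0,0,0,-1]]]'

```text
time: 10.97
tool_pos: [0.6157, 0.1652, 0.2118]
tcp_rot: [2.922, 1.153, -0.002]
contact_force: [-3.5, -2.3, 1.3]
finger_gap: 0.0379
grip_force: 29.9
```

Contact at about 4 N. Pressing on to about 10 N and holding.

>>> servo_tool --plan '[[[0.003,0,0,0,0,0,-1],[0.003,0,0,0,0,0,-1],[0,0,0,0,0,0,-1],[0,0,0,0,0,0,-1],[0,0,0,0,0,0,-1],[0,0,0,0,0,0,-1]]]'

```text
time: 11.47
tool_pos: [0.6164, 0.1659, 0.2118]
tcp_rot: [2.922, 1.152, -0.004]
contact_force: [-7.2, -5.0, 3.8]
finger_gap: 0.038
grip_force: 29.9
```

```bash
python3 -c "
from h import *
hk(-.05,.211)"
```

```text
t 11.47 pos [0.6164 0.1659 0.2118] yaw 43.03 tilt [-0.0022 -0.0015 -1.    ] F [-7.18 -5.04  3.82] gap 0.038 q [ 0.18  0.25  1.4  -0.    1.5   1.  ]
turn wz 0.0002 then shift [-0.0046  0.0003  0.0026]
hook xy [-0.0486  0.0001] z 0.2118 F hook [-8.68  1.21] 3.82
```

>>> servo_tool --plan '[[[0,0,0,0,0,0,-1],[0,0,0,0,0,0,-1],[0,0,0,0,0,0,1],[0,0,0,0,0,0,1],[0,0,0,0,0,0,1],[0,0,0,0,0,0,1],[0,0,0,0,0,0,1],[0,0,0,0,0,0,1],[0,0,0,0,0,0,1],[0,0,-0.03,0,0,0,1],[0,0,-0.08,0,0,0,1],[0,0,-0.1,0,0,0,1],[0,0,-0.1,0,0,0,1],[0,0,-0.1,0,0,0,1]]]'

```text
time: 12.63
tool_pos: [0.617, 0.1667, 0.3368]
tcp_rot: [2.922, 1.153, 0.0]
contact_force: [0.4, -0.1, -0.7]
finger_gap: 0.093
grip_force: 0.0
```

```bash
python3 -c "
from h import *
to(.446,-.1705,.146,-10.4)
im=cv2.cvtColor(manip.camera('side'),cv2.COLOR_RGB2BGR);cv2.imwrite('pics/s5.png',im)"
```

```text
t 12.63 pos [0.617  0.1667 0.3368] yaw 43.06 tilt [ 2.e-04  0.e+00 -1.e+00] F [ 0.45 -0.07 -0.69] gap 0.093 q [0.18 0.22 1.21 0.   1.72 1.  ]
turn wz 0.297 then shift [-0.3578  1.2086  0.6362]
```

>>> servo_tool --plan '[[[-0.12,0,0,0,0,0,1],[-0.12,0,0,0,0,0,1],[-0.12,0,0,0,0,0,1],[-0.12,0,0,0,0,0,1],[0,0,0,0,0,0.0371,1],[0,0,0,0,0,0.0371,1],[0,0,0,0,0,0.0371,1],[0,0,0,0,0,0.0371,1],[0,0,0,0,0,0.0371,1],[0,0,0,0,0,0.0371,1],[0,0,0,0,0,0.0371,1],[0,0,0,0,0,0.0371,1],[-0.0103,0.1176,0,0,0,0,1],[-0.0103,0.1176,0,0,0,0,1],[-0.0103,0.1176,0,0,0,0,1],[-0.0103,0.1176,0,0,0,0,1],[-0.0103,0.1176,0,0,0,0,1],[-0.0103,0.1176,0,0,0,0,1],[-0.0103,0.1176,0,0,0,0,1],[0,0,0,0,0,0,1]]]'

```text
time: 14.35
tool_pos: [0.4446, -0.1756, 0.3354]
tcp_rot: [3.125, -0.292, 0.0]
contact_force: [0.8, -0.0, 0.2]
finger_gap: 0.0932
grip_force: 0.0
```

```bash
python3 -c "
from h import *
to(.446,-.1705,.146,-10.4)
im=cv2.cvtColor(manip.camera('side'),cv2.COLOR_RGB2BGR);cv2.imwrite('pics/s6.png',cv2.resize(im[135:335,240:400],None,fx=3,fy=3,interpolation=cv2.INTER_CUBIC))"
```

```text
t 14.35 pos [ 0.4446 -0.1756  0.3354] yaw -10.66 tilt [-2.0e-04 -2.6e-03 -1.0e+00] F [ 0.81 -0.03  0.15] gap 0.0932 q [-0.48 -0.22  1.65 -0.    1.71  1.27]
turn wz -0.0014 then shift [ 0.0015 -0.0177  0.6312]
```

View pics/s6.png

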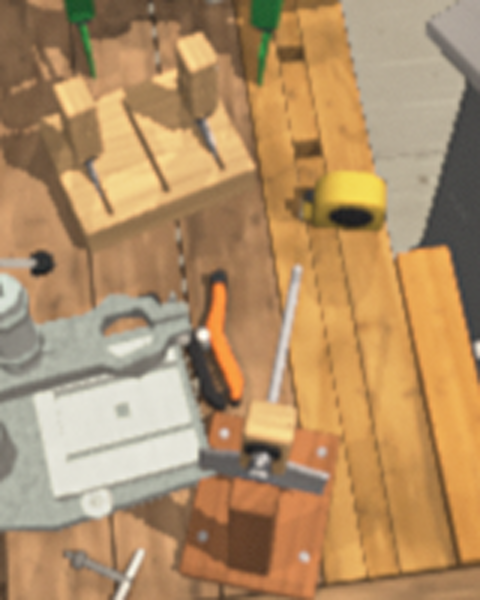

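The large knife hangs upright on the arm against the stop (handle at crop (270,425)), the medium handle is at (197,65), and the small is at (75,100). Grasping the medium.

>>> servo_tool --plan '[[[0.0015,-0.0177,0,0,0,-0.0014,1],[0,0,0.1052,0,0,0,1],[0,0,0.1052,0,0,0,1],[0,0,0.1052,0,0,0,1],[0,0,0.1052,0,0,0,1],[0,0,0.1052,0,0,0,1],[0,0,0.1052,0,0,0,1],[0,0,0,0,0,0,1],[0,0,0,0,0,0,-1],[0,0,0,0,0,0,-1],[0,0,0,0,0,0,-1],[0,0,0,0,0,0,-1],[0,0,0,0,0,0,-1],[0,0,0,0,0,0,-1],[0,0,0,0,0,0,-1],[0,0,0,0,0,0,-1],[0,0,0,0,0,0,-1],[0,0,0,0,0,0,-1],[0,0,0,0,0,0,-1]]]'

```text
time: 15.98
tool_pos: [0.4477, -0.1655, 0.1455]
tcp_rot: [3.129, -0.277, -0.0]
contact_force: [1.0, -0.6, -0.3]
finger_gap: 0.0378
grip_force: 29.8
```

```bash
python3 -c "
from h import *
to(.45,-.06,.252,-10.4)"
```

```text
t 15.98 pos [ 0.4477 -0.1655  0.1455] yaw -10.13 tilt [-0.e+00 -1.e-04 -1.e+00] F [ 0.95 -0.58 -0.29] gap 0.0378 q [-0.46 -0.14  1.93 -0.    1.36  1.29]
turn wz 0.0015 then shift [-0.0561 -0.3474 -0.3551]
```

>>> servo_tool --plan '[[[0,0,-0.05,0,0,0,-1],[0,0,-0.1,0,0,0,-1],[0,0,-0.1,0,0,0,-1],[0,0,-0.105,0,0,0,-1],[-0.014,-0.0868,0,0,0,0,-1],[-0.014,-0.0868,0,0,0,0,-1],[-0.014,-0.0868,0,0,0,0,-1],[-0.014,-0.0868,0,0,0,0,-1],[0,0,0,0,0,-0.0369,-1],[0,0,0,0,0,-0.0369,-1],[0,0,0,0,0,-0.0369,-1],[0,0,0,0,0,-0.0369,-1],[0,0,0,0,0,-0.0369,-1],[0,0,0,0,0,-0.0369,-1],[0,0,0,0,0,-0.0369,-1],[0,0,0,0,0,-0.0369,-1],[0,0,0,0,0,0,-1],[0,0,0,0,0,0,-1]]]'

```text
time: 17.48
tool_pos: [0.4493, -0.0599, 0.2517]
tcp_rot: [-2.924, -1.147, 0.001]
contact_force: [-0.4, 0.1, -0.9]
finger_gap: 0.038
grip_force: 30.0
```

```bash
python3 -c "
from h import *
hk(-.215,.222)"
```

```text
t 17.48 pos [ 0.4493 -0.0599  0.2517] yaw 42.82 tilt [-6.e-04  2.e-04 -1.e+00] F [-0.42  0.12 -0.86] gap 0.038 q [-0.25 -0.28  1.85  0.    1.57  0.58]
turn wz -0.001 then shift [ 0.3659 -0.1704  0.0989]
hook xy [-0.3248 -0.0511] z 0.2517 F hook [-0.23  0.38] -0.86
```

>>> servo_tool --plan '[[[0.0915,-0.0426,0.025,0,0,-0.001,-1],[0.0915,-0.0426,0.025,0,0,0,-1],[0.0915,-0.0426,0.025,0,0,0,-1],[0.0915,-0.0426,0.025,0,0,0,-1],[0,0,0,0,0,0,-1],[0,0,0,0,0,0,-1],[0,0,0,0,0,0,-1]]]'

```text
time: 18.07
tool_pos: [0.4944, 0.0523, 0.2218]
tcp_rot: [2.922, 1.154, -0.001]
contact_force: [-0.4, 0.6, -1.8]
finger_gap: 0.0377
grip_force: 30.0
```

```bash
python3 -c "
from h import *
hk(-.18,.2215)"
```

```text
t 18.07 pos [0.4944 0.0523 0.2218] yaw 43.11 tilt [-7.e-04 -5.e-04 -1.e+00] F [-0.41  0.59 -1.75] gap 0.0377 q [ 0.   -0.14  1.79 -0.    1.5   0.82]
turn wz 0.0006 then shift [0.1177 0.0006 0.001 ]
hook xy [-2.153e-01  2.000e-04] z 0.2218 F hook [0.1  0.71] -1.75
```

>>> servo_tool --plan '[[[0.02,0,0,0,0,0,-1],[0.02,0,0,0,0,0,-1],[0.02,0,0,0,0,0,-1],[0.02,0,0,0,0,0,-1],[0.02,0,0,0,0,0,-1],[0.02,0,0,0,0,0,-1],[0,0,0,0,0,0,-1]]]'

```text
time: 18.65
tool_pos: [0.5216, 0.0778, 0.2219]
tcp_rot: [-2.921, -1.157, -0.0]
contact_force: [-0.6, -0.6, -1.6]
finger_gap: 0.0379
grip_force: 30.0
```

```bash
python3 -c "
from h import *
hk(-.115,.2215)"
```

```text
t 18.65 pos [0.5216 0.0778 0.2219] yaw 43.22 tilt [ 2.e-04  3.e-04 -1.e+00] F [-0.65 -0.59 -1.64] gap 0.0379 q [ 0.05 -0.06  1.71  0.    1.49  0.87]
turn wz 0.0012 then shift [0.2101 0.001  0.0014]
hook xy [-0.178   0.0003] z 0.2219 F hook [-0.88  0.01] -1.64
```

>>> servo_tool --plan '[[[0.0195,0,0,0,0,0.001,-1],[0.0195,0,0,0,0,0,-1],[0.0195,0,0,0,0,0,-1],[0.0195,0,0,0,0,0,-1],[0.0195,0,0,0,0,0,-1],[0.0195,0,0,0,0,0,-1],[0.0195,0,0,0,0,0,-1],[0.0195,0,0,0,0,0,-1],[0.0195,0,0,0,0,0,-1],[0.0195,0,0,0,0,0,-1],[0,0,0.0105,0,0,0,-1],[0,0,0.0105,0,0,0,-1],[0,0,0.0105,0,0,0,-1],[0,0,0.0105,0,0,0,-1],[0,0,0,0,0,0,-1],[0,0,0,0,0,0,-1]]]'

```text
time: 19.98
tool_pos: [0.5633, 0.1168, 0.209]
tcp_rot: [-2.923, -1.152, 0.001]
contact_force: [-0.1, -0.0, -1.6]
finger_gap: 0.0379
grip_force: 30.0
```

```bash
python3 -c "
from h import *
hk(-.095,.209)"
```

```text
t 19.98 pos [0.5633 0.1168 0.209 ] yaw 43.01 tilt [-8.e-04 -1.e-04 -1.e+00] F [-0.05 -0.   -1.65] gap 0.0379 q [ 0.12  0.08  1.59 -0.    1.47  0.94]
turn wz 0.0001 then shift [ 0.0864  0.0014 -0.0001]
hook xy [-0.1209  0.0004] z 0.209 F hook [-0.04  0.04] -1.65
```

>>> servo_tool --plan '[[[0.0128,0,0,0,0,0,-1],[0.0128,0,0,0,0,0,-1],[0.0128,0,0,0,0,0,-1],[0.0128,0,0,0,0,0,-1],[0.0128,0,0,0,0,0,-1],[0.0128,0,0,0,0,0,-1],[0.0128,0,0,0,0,0,-1],[0.006,0,0,0,0,0,-1],[0,0,0,0,0,0,-1],[0,0,0,0,0,0,-1]]]'

```text
time: 20.82
tool_pos: [0.5846, 0.1366, 0.2093]
tcp_rot: [-2.923, -1.152, 0.0]
contact_force: [-0.3, 0.3, -1.1]
finger_gap: 0.0378
grip_force: 30.0
```

>>> servo_tool --plan '[[[0.0034,0,0,0,0,0,-1],[0.0033,0,0,0,0,0,-1],[0.0033,0,0,0,0,0,-1],[0,0,0,0,0,0,-1]]]'

```text
time: 21.15
tool_pos: [0.5869, 0.1387, 0.2094]
tcp_rot: [-2.923, -1.152, -0.0]
contact_force: [0.1, 0.8, -1.2]
finger_gap: 0.0378
grip_force: 30.0
```

>>> servo_tool --plan '[[[0.0034,0,0,0,0,0,-1],[0.0033,0,0,0,0,0,-1],[0.0033,0,0,0,0,0,-1],[0,0,0,0,0,0,-1]]]'

```text
time: 21.48
tool_pos: [0.5891, 0.1408, 0.2094]
tcp_rot: [-2.923, -1.152, -0.0]
contact_force: [-0.5, 0.5, 0.1]
finger_gap: 0.038
grip_force: 30.0
```

>>> servo_tool --plan '[[[0.0034,0,0,0,0,0,-1],[0.0033,0,0,0,0,0,-1],[0.0033,0,0,0,0,0,-1],[0,0,0,0,0,0,-1]]]'

```text
time: 21.82
tool_pos: [0.5913, 0.1428, 0.2094]
tcp_rot: [2.923, 1.152, 0.0]
contact_force: [0.6, -1.0, -2.1]
finger_gap: 0.0377
grip_force: 30.0
```

>>> servo_tool --plan '[[[0.0034,0,0,0,0,0,-1],[0.0033,0,0,0,0,0,-1],[0.0033,0,0,0,0,0,-1],[0,0,0,0,0,0,-1]]]'

```text
time: 22.15
tool_pos: [0.5934, 0.1449, 0.2093]
tcp_rot: [-2.923, -1.152, 0.0]
contact_force: [-0.5, -0.1, -1.6]
finger_gap: 0.038
grip_force: 30.0
```

>>> servo_tool --plan '[[[0.0034,0,0,0,0,0,-1],[0.0033,0,0,0,0,0,-1],[0.0033,0,0,0,0,0,-1],[0,0,0,0,0,0,-1]]]'

```text
time: 22.48
tool_pos: [0.5952, 0.1464, 0.2093]
tcp_rot: [2.922, 1.152, -0.002]
contact_force: [-3.9, -3.1, 1.2]
finger_gap: 0.0379
grip_force: 30.0
```

Contact at about 5 N. Pressing to about 10 N, holding, then releasing and lifting.

>>> servo_tool --plan '[[[0.003,0,0,0,0,0,-1],[0.0032,0,0,0,0,0,-1],[0,0,0,0,0,0,-1],[0,0,0,0,0,0,-1],[0,0,0,0,0,0,-1],[0,0,0,0,0,0,-1],[0,0,0,0,0,0,-1]]]'

```text
time: 23.07
tool_pos: [0.5959, 0.1471, 0.2093]
tcp_rot: [2.922, 1.151, -0.005]
contact_force: [-7.9, -6.1, 3.2]
finger_gap: 0.0378
grip_force: 30.0
```

>>> servo_tool --plan '[[[0,0,0,0,0,0,-1],[0,0,0,0,0,0,1],[0,0,0,0,0,0,1],[0,0,0,0,0,0,1],[0,0,0,0,0,0,1],[0,0,0,0,0,0,1],[0,0,0,0,0,0,1],[0,0,0,0,0,0,1],[0,0,-0.03,0,0,0,1],[0,0,-0.08,0,0,0,1],[0,0,-0.1,0,0,0,1],[0,0,-0.1,0,0,0,1],[0,0,-0.1,0,0,0,1],[0,0,0,0,0,0,1]]]'

```text
time: 24.23
tool_pos: [0.5991, 0.1485, 0.3414]
tcp_rot: [2.92, 1.151, 0.018]
contact_force: [0.7, 0.8, 1.3]
finger_gap: 0.0931
grip_force: 0.0
```

```bash
python3 -c "
from h import *
hk(-.18,.335)
to(.566,-.192,.335,-10.4)"
```

```text
t 24.23 pos [0.5991 0.1485 0.3414] yaw 43.03 tilt [ 0.0115  0.0019 -0.9999] F [0.72 0.77 1.34] gap 0.0931 q [ 0.16  0.15  1.28 -0.    1.7   0.98]
turn wz 0.0002 then shift [-0.3561 -0.0029  0.0215]
hook xy [-0.0732 -0.0009] z 0.3414 F hook [1.05 0.07] 1.34
t 24.23 pos [0.5991 0.1485 0.3414] yaw 43.03 tilt [ 0.0115  0.0019 -0.9999] F [0.72 0.77 1.34] gap 0.0931 q [ 0.16  0.15  1.28 -0.    1.7   0.98]
turn wz 0.2968 then shift [0.0964 1.1362 0.0215]
```

>>> servo_tool --plan '[[[-0.1,0,0,0,0,0,1],[-0.1,0,0,0,0,0,1],[-0.1,0,0,0,0,0,1],[-0.1,0,0,0,0,0,1],[0,0,0,0,0,0.0371,1],[0,0,0,0,0,0.0371,1],[0,0,0,0,0,0.0371,1],[0,0,0,0,0,0.0371,1],[0,0,0,0,0,0.0371,1],[0,0,0,0,0,0.0371,1],[0,0,0,0,0,0.0371,1],[0,0,0,0,0,0.0371,1],[0.0418,0.1016,0,0,0,0,1],[0.0418,0.1016,0,0,0,0,1],[0.0418,0.1016,0,0,0,0,1],[0.0418,0.1016,0,0,0,0,1],[0.0418,0.1016,0,0,0,0,1],[0.0418,0.1016,0,0,0,0,1],[0.0418,0.1016,0,0,0,0,1],[0.03,0.0716,0,0,0,0,1]]]'

```text
time: 25.9
tool_pos: [0.562, -0.185, 0.3328]
tcp_rot: [3.128, -0.287, 0.001]
contact_force: [0.2, 0.3, 0.8]
finger_gap: 0.0932
grip_force: 0.0
```

```bash
python3 -c "
from h import *
to(.5655,-.1905,.146,-10.3)
im=cv2.cvtColor(manip.camera('side'),cv2.COLOR_RGB2BGR);cv2.imwrite('pics/s7.png',cv2.resize(im[135:335,240:400],None,fx=3,fy=3,interpolation=cv2.INTER_CUBIC))"
```

```text
t 25.9 pos [ 0.562  -0.185   0.3328] yaw -10.48 tilt [ 5.e-04 -8.e-04 -1.e+00] F [0.2  0.33 0.85] gap 0.0932 q [-0.4   0.09  1.36 -0.    1.69  1.35]
turn wz -0.001 then shift [0.0146 0.0158 0.6227]
```

View pics/s7.png

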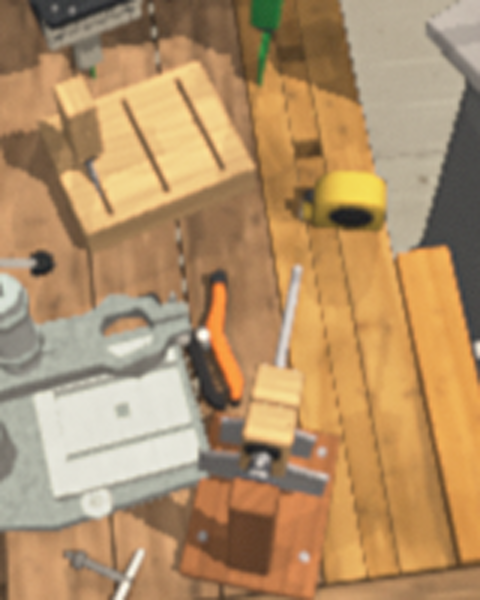

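Both knives hang snug (handles at crop (270,425) and (278,385)), and the small one stands in the far slot. Grasping the small.

>>> servo_tool --plan '[[[0.006,0.006,0,0,0,0,1],[0,0,0.1038,0,0,0,1],[0,0,0.1038,0,0,0,1],[0,0,0.1038,0,0,0,1],[0,0,0.1038,0,0,0,1],[0,0,0.1038,0,0,0,1],[0,0,0.1038,0,0,0,1],[0,0,0,0,0,0,1],[0,0,0,0,0,0,-1],[0,0,0,0,0,0,-1],[0,0,0,0,0,0,-1],[0,0,0,0,0,0,-1],[0,0,0,0,0,0,-1],[0,0,0,0,0,0,-1],[0,0,0,0,0,0,-1],[0,0,0,0,0,0,-1],[0,0,0,0,0,0,-1],[0,0,0,0,0,0,-1],[0,0,0,0,0,0,-1]]]'

```text
time: 27.53
tool_pos: [0.5635, -0.1848, 0.1458]
tcp_rot: [3.128, -0.285, 0.0]
contact_force: [-0.3, -2.0, 1.7]
finger_gap: 0.0381
grip_force: 29.7
```

```bash
python3 -c "
from h import *
to(.52,-.06,.252,-10.4)"
```

```text
t 27.53 pos [ 0.5635 -0.1848  0.1458] yaw -10.41 tilt [ 2.e-04 -7.e-04 -1.e+00] F [-0.31 -1.96  1.74] gap 0.0381 q [-0.4   0.17  1.61 -0.    1.36  1.35]
turn wz -0.0001 then shift [-0.2177 -0.383  -0.354 ]
```

>>> servo_tool --plan '[[[0,0,-0.05,0,0,0,-1],[0,0,-0.1,0,0,0,-1],[0,0,-0.1,0,0,0,-1],[0,0,-0.104,0,0,0,-1],[-0.0544,-0.0957,0,0,0,0,-1],[-0.0544,-0.0957,0,0,0,0,-1],[-0.0544,-0.0957,0,0,0,0,-1],[-0.0544,-0.0957,0,0,0,0,-1],[0,0,0,0,0,-0.0371,-1],[0,0,0,0,0,-0.0371,-1],[0,0,0,0,0,-0.0371,-1],[0,0,0,0,0,-0.0371,-1],[0,0,0,0,0,-0.0371,-1],[0,0,0,0,0,-0.0371,-1],[0,0,0,0,0,-0.0371,-1],[0,0,0,0,0,-0.0371,-1],[0,0,0,0,0,0,-1],[0,0,0,0,0,0,-1]]]'

```text
time: 29.03
tool_pos: [0.5198, -0.0593, 0.2513]
tcp_rot: [-2.924, -1.147, 0.001]
contact_force: [0.3, 0.2, -0.8]
finger_gap: 0.0379
grip_force: 30.0
```

```bash
python3 -c "
from h import *
hk(-.215,.2218)"
```

```text
t 29.03 pos [ 0.5198 -0.0593  0.2513] yaw 42.82 tilt [-7.e-04  5.e-04 -1.e+00] F [ 0.34  0.19 -0.81] gap 0.0379 q [-0.21 -0.08  1.68  0.    1.55  0.61]
turn wz -0.001 then shift [ 0.193  -0.3292  0.0984]
hook xy [-0.2729 -0.0987] z 0.2513 F hook [ 0.38 -0.1 ] -0.81
```

>>> servo_tool --plan '[[[0.0482,-0.0823,0.0246,0,0,-0.001,-1],[0.0482,-0.0823,0.0246,0,0,0,-1],[0.0482,-0.0823,0.0246,0,0,0,-1],[0.0482,-0.0823,0.0246,0,0,0,-1],[0,0,0,0,0,0,-1],[0,0,0,0,0,0,-1],[0,0,0,0,0,0,-1]]]'

```text
time: 29.62
tool_pos: [0.4947, 0.0518, 0.2224]
tcp_rot: [2.921, 1.154, 0.0]
contact_force: [0.4, 0.2, -0.8]
finger_gap: 0.0376
grip_force: 30.0
```

```bash
python3 - <<'E'
from h import *
hk(-.18,.2218)
# lower blade edge check, as for the large knife
im=cv2.cvtColor(manip.camera("side"),cv2.COLOR_RGB2BGR);hsv=cv2.cvtColor(im,cv2.COLOR_BGR2HSV)
a=np.radians(43);n=np.array([-np.sin(a),np.cos(a),0]);p=manip.state()["tool_pos"]
P=p+[0,0,.0022-.14+.006]
for dx in(0,.003):
  o=[]
  for t in range(-40,41,4):
    u=proj("side",P+n*t/1000+dx*np.array([np.cos(a),np.sin(a),0]));v=cv2.getRectSubPix(im,(1,1),tuple(map(float,u)));o.append(int(cv2.cvtColor(v,cv2.COLOR_BGR2HSV)[0,0,1]))
  print(o)
E
```

```text
t 29.62 pos [0.4947 0.0518 0.2224] yaw 43.12 tilt [ 2.e-04 -3.e-04 -1.e+00] F [ 0.44  0.18 -0.83] gap 0.0376 q [ 0.   -0.14  1.79 -0.    1.5   0.82]
turn wz 0.0006 then shift [ 0.118  -0.0012  0.0019]
hook xy [-0.2154 -0.0004] z 0.2224 F hook [ 0.45 -0.17] -0.83
[121, 121, 124, 116, 66, 18, 18, 23, 22, 22, 23, 20, 22, 19, 20, 17, 72, 147, 151, 150, 152]
[122, 121, 122, 120, 70, 19, 21, 20, 24, 23, 20, 16, 20, 20, 17, 13, 73, 143, 153, 152, 151]
```

The blade is centred on the tool. Inserting.

>>> servo_tool --plan '[[[0.02,-0.001,0.002,0,0,0,-1],[0.02,0,0,0,0,0,-1],[0.02,0,0,0,0,0,-1],[0.02,0,0,0,0,0,-1],[0.02,0,0,0,0,0,-1],[0.02,0,0,0,0,0,-1],[0,0,0,0,0,0,-1]]]'

```text
time: 30.25
tool_pos: [0.5214, 0.0777, 0.2215]
tcp_rot: [-2.92, -1.157, -0.0]
contact_force: [-0.3, -0.0, -1.0]
finger_gap: 0.0379
grip_force: 30.0
```

```bash
python3 -c "
from h import *
hk(-.14,.2215)"
```

```text
t 30.25 pos [0.5214 0.0777 0.2215] yaw 43.23 tilt [ 1.e-04  3.e-04 -1.e+00] F [-0.28 -0.01 -1.04] gap 0.0379 q [ 0.05 -0.06  1.71  0.    1.49  0.87]
turn wz 0.0013 then shift [ 0.1276  0.0012 -0.    ]
hook xy [-0.1783  0.0004] z 0.2215 F hook [-0.21  0.18] -1.04
```

>>> servo_tool --plan '[[[0.0197,0,0,0,0,0.001,-1],[0.0197,0,0,0,0,0,-1],[0.0197,0,0,0,0,0,-1],[0.0197,0,0,0,0,0,-1],[0.0197,0,0,0,0,0,-1],[0.0197,0,0,0,0,0,-1],[0.0197,0,0,0,0,0,-1],[0.0197,0,0,0,0,0,-1],[0,0,0.0105,0,0,0,-1],[0,0,0.0105,0,0,0,-1],[0,0,0.0105,0,0,0,-1],[0,0,0.0105,0,0,0,-1],[0,0,0,0,0,0,-1],[0,0,0,0,0,0,-1]]]'

```text
time: 31.42
tool_pos: [0.5549, 0.109, 0.2088]
tcp_rot: [-2.923, -1.152, 0.001]
contact_force: [-0.1, 0.0, -0.8]
finger_gap: 0.038
grip_force: 30.0
```

```bash
python3 -c "
from h import *
hk(-.117,.209)"
```

```text
t 31.42 pos [0.5549 0.109  0.2088] yaw 43.01 tilt [-4.e-04 -0.e+00 -1.e+00] F [-0.07  0.   -0.77] gap 0.038 q [ 0.1   0.05  1.62 -0.    1.47  0.92]
turn wz 0.0001 then shift [ 0.0513  0.0012 -0.0008]
hook xy [-0.1324  0.0004] z 0.2088 F hook [-0.05  0.05] -0.77
```

>>> servo_tool --plan '[[[0.008,0,0,0,0,0,-1],[0.008,0,0,0,0,0,-1],[0.008,0,0,0,0,0,-1],[0.008,0,0,0,0,0,-1],[0.008,0,0,0,0,0,-1],[0.004,0,0,0,0,0,-1],[0,0,0,0,0,0,-1]]]'

```text
time: 32.0
tool_pos: [0.565, 0.1184, 0.2089]
tcp_rot: [-2.923, -1.152, 0.0]
contact_force: [-0.1, 0.3, -0.7]
finger_gap: 0.0373
grip_force: 30.0
```

>>> servo_tool --plan '[[[0.0034,0,0,0,0,0,-1],[0.0033,0,0,0,0,0,-1],[0.0033,0,0,0,0,0,-1],[0,0,0,0,0,0,-1]]]'

```text
time: 32.33
tool_pos: [0.5671, 0.1203, 0.209]
tcp_rot: [-2.923, -1.152, -0.0]
contact_force: [0.2, -0.3, -0.2]
finger_gap: 0.0378
grip_force: 30.0
```

>>> servo_tool --plan '[[[0.0034,0,0,0,0,0,-1],[0.0033,0,0,0,0,0,-1],[0.0033,0,0,0,0,0,-1],[0,0,0,0,0,0,-1]]]'

```text
time: 32.67
tool_pos: [0.5693, 0.1224, 0.209]
tcp_rot: [-2.923, -1.152, -0.0]
contact_force: [-0.3, -0.4, -0.9]
finger_gap: 0.0378
grip_force: 30.0
```

>>> servo_tool --plan '[[[0.0034,0,0,0,0,0,-1],[0.0033,0,0,0,0,0,-1],[0.0033,0,0,0,0,0,-1],[0,0,0,0,0,0,-1]]]'

```text
time: 33.0
tool_pos: [0.5713, 0.1242, 0.2089]
tcp_rot: [2.923, 1.152, -0.001]
contact_force: [-1.4, -0.5, 0.1]
finger_gap: 0.0379
grip_force: 30.0
```

>>> servo_tool --plan '[[[0.0034,0,0,0,0,0,-1],[0.0034,0,0,0,0,0,-1],[0.0034,0,0,0,0,0,-1],[0,0,0,0,0,0,-1],[0,0,0,0,0,0,-1],[0,0,0,0,0,0,-1],[0,0,0,0,0,0,-1]]]'

```text
time: 33.58
tool_pos: [0.5727, 0.1253, 0.2089]
tcp_rot: [2.922, 1.151, -0.005]
contact_force: [-8.7, -5.1, 2.0]
finger_gap: 0.0378
grip_force: 30.0
```

Holding at about 10 N, then releasing and lifting clear.

>>> servo_tool --plan '[[[0,0,0,0,0,0,-1],[0,0,0,0,0,0,-1],[0,0,0,0,0,0,1],[0,0,0,0,0,0,1],[0,0,0,0,0,0,1],[0,0,0,0,0,0,1],[0,0,0,0,0,0,1],[0,0,0,0,0,0,1],[0,0,0,0,0,0,1],[0,0,0,0,0,0,1],[0,0,-0.03,0,0,0,1],[0,0,-0.08,0,0,0,1],[0,0,-0.1,0,0,0,1],[0,0,-0.1,0,0,0,1],[0,0,-0.1,0,0,0,1],[-0.1,0,0,0,0,0,1],[-0.1,0,0,0,0,0,1],[-0.1,0,0,0,0,0,1],[-0.1,0,0,0,0,0,1],[-0.1,0,0,0,0,0,1]]]'

```text
time: 35.25
tool_pos: [0.463, 0.0234, 0.3328]
tcp_rot: [2.922, 1.152, 0.001]
contact_force: [-0.7, -0.5, 0.2]
finger_gap: 0.0927
grip_force: 0.0
```

>>> servo_tool --plan '[[[-0.1,0.1,0,0,0,0,1],[0,0.12,0,0,0,0,1],[0,0.12,0,0,0,0,1],[0,0.12,0,0,0,0,1],[0,0.12,0,0,0,0,1],[0,0,0,0,0,0,1],[0,0,0,0,0,0,1],[0,0,0,0,0,0,1],[0,0,0,0,0,0,1],[0,0,0,0,0,0,1],[0,0,0,0,0,0,1],[0,0,0,0,0,0,1]]]'

```text
time: 36.25
tool_pos: [0.5606, -0.1222, 0.3328]
tcp_rot: [2.922, 1.153, 0.002]
contact_force: [0.8, -1.0, -0.1]
finger_gap: 0.0929
grip_force: 0.0
```

```bash
python3 - <<'E'
from h import *
a=np.radians(43);X=np.array([np.cos(a),np.sin(a),0])
ims=[]
for k in range(3): ims.append(cv2.cvtColor(manip.camera("side"),cv2.COLOR_RGB2BGR))
print("motion",[int(cv2.absdiff(ims[0],i)[210:335,285:375].max()) for i in ims[1:]],manip.state()["tool_pos"])
# saturation/value along handle tops (eye z .210 -> top z .238), hook x -130..-30
for y in(-.010,.010):
  o=[]
  for s in range(-134,-28,3):
    u=proj("side",np.array([.652,.199,.238])+X*s/1000+y*np.array([-X[1],X[0],0]));v=cv2.getRectSubPix(ims[0],(1,1),tuple(map(float,u)));h=cv2.cvtColor(v,cv2.COLOR_BGR2HSV)[0,0];o.append((s,int(h[1]),int(h[2])))
  print(o)
E
```

```text
motion [8, 6] [ 0.56068531 -0.12258971  0.33233219]
[(-134, 122, 177), (-131, 122, 184), (-128, 124, 181), (-125, 124, 177), (-122, 123, 188), (-119, 119, 222), (-116, 113, 237), (-113, 111, 238), (-110, 110, 239), (-107, 110, 239), (-104, 109, 240), (-101, 105, 242), (-98, 102, 245), (-95, 110, 239), (-92, 122, 218), (-89, 119, 223), (-86, 112, 237), (-83, 110, 238), (-80, 110, 239), (-77, 109, 239), (-74, 111, 239), (-71, 105, 243), (-68, 101, 245), (-65, 111, 239), (-62, 124, 209), (-59, 117, 220), (-56, 112, 236), (-53, 110, 238), (-50, 110, 239), (-47, 109, 240), (-44, 110, 239), (-41, 105, 242), (-38, 100, 245), (-35, 110, 242), (-32, 122, 203), (-29, 110, 107)]
[(-134, 148, 228), (-131, 147, 229), (-128, 148, 226), (-125, 151, 224), (-122, 146, 222), (-119, 124, 228), (-116, 113, 235), (-113, 113, 237), (-110, 108, 240), (-107, 108, 241), (-104, 110, 239), (-101, 105, 242), (-98, 99, 245), (-95, 109, 242), (-92, 112, 220), (-89, 102, 226), (-86, 109, 236), (-83, 112, 236), (-80, 108, 240), (-77, 107, 240), (-74, 109, 238), (-71, 105, 243), (-68, 98, 246), (-65, 107, 240), (-62, 122, 217), (-59, 118, 222), (-56, 111, 236), (-53, 112, 237), (-50, 111, 240), (-47, 109, 241), (-44, 110, 239), (-41, 104, 242), (-38, 98, 246), (-35, 109, 243), (-32, 121, 206), (-29, 113, 122)]
```

The three handles sit at a 30 mm pitch, snug and still, with the small eye about 60 mm from the bend. Handing in.

```bash
python3 -c "
from station import manip
print(manip.sign_off())"
```

```text
the job is handed in; nothing more can be done
None
```

All three knives hang still and snug on the hook (large at the back, then medium, then small in front), each pressed home with about 9–10 N; I handed the job in at about 36 s of the 72 s, and no verdict came back.

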